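Line up doming punches by ball size

TASK

Put the four steel doming punches away on the wooden board: one standing upright well inside each dark disc, in order of ball size, with the smallest next to the blue end block and the largest next to the red one. Set them down rather than dropping them, let none fall over, and leave the jar, the blue bur block and the green pot where they are.

Things in the scene. Friction and masses are not known exactly. Their poses are not given: they have to be found in the camera images.
- punch_18: doming punch, smallest of four: polished steel ball of 18 mm diameter on a dark 12 mm shank with a round flat foot, 34 mm diameter and 8 mm thick, on which it stands upright. Origin: centre of the foot's underside, z up along the shank. Ball centre 49 mm above the origin, top 58 mm. Weighs roughly 90 g; best gripped round the middle of the ball.
- punch_28: doming punch, second smallest of four: polished steel ball of 28 mm diameter on a dark 12 mm shank with a round flat foot, 34 mm diameter and 8 mm thick, on which it stands upright. Origin: centre of the foot's underside, z up along the shank. Ball centre 54 mm above the origin, top 68 mm. Weighs roughly 170 g; best gripped round the middle of the ball.
- punch_38: doming punch, second largest of four: polished steel ball of 38 mm diameter on a dark 12 mm shank with a round flat foot, 34 mm diameter and 8 mm thick, on which it stands upright. Origin: centre of the foot's underside, z up along the shank. Ball centre 59 mm above the origin, top 78 mm. Weighs roughly 320 g; best gripped round the middle of the ball.
- punch_50: doming punch, largest of four: polished steel ball of 50 mm diameter on a dark 12 mm shank with a round flat foot, 34 mm diameter and 8 mm thick, on which it stands upright. Origin: centre of the foot's underside, z up along the shank. Ball centre 65 mm above the origin, top 90 mm. Weighs roughly 600 g; best gripped round the middle of the ball.
- board: fixed light wooden board, 80 mm (its x) by 350 mm (its y) by 14 mm high, flat on the bench. Origin: centre of its underside. Four flush dark brown discs of 56 mm diameter are on its top in one row on its y axis, centred at y = -127.5, -42.5, +42.5 and +127.5 mm from the origin (x = 0), top surface 14 mm above the origin.
- blue_block: fixed blue plastic block, 80 x 26 x 22 mm high, against one end of the board (190 mm from the board's centre along the board's y axis, on the + or - side, changing from start to start); marks the end where the smallest punch belongs. Origin: centre of its underside.
- red_block: fixed red plastic block, 80 x 26 x 22 mm high, against one end of the board (190 mm from the board's centre along the board's y axis, on the + or - side, changing from start to start); marks the end where the largest punch belongs. Origin: centre of its underside.
- jar: bystander: clear round jar with white lid, 62 mm diameter, 54 mm high, loose; leave alone. Origin: centre of its underside.
- bur_block: bystander: blue block 90 x 110 mm, 25 mm high, full of upright steel burs, 67 mm high in all, loose; leave alone. Origin: centre of its underside.
- green_pot: bystander: green round closed pot, 72 mm diameter, 60 mm high, loose; leave alone. Origin: centre of its underside.
Not all that is in view belongs to the job. Several things have the shape of the blue_block; the one meant has the colours described above.

How it is judged:
At the end, for the whole second after the job is handed in: Each punch stands upright (within 0.1 rad) on the board's top, its axis within 12 mm, along and across the board, of the centre of its own disc, smallest at the blue end to largest at the red end; all are released and still, and the jar, bur block and pot have moved less than 30 mm (((y of blue_block in the frame of board above 0 m and x of punch_18 in the frame of board between -0.012 and 0.012 m and y of punch_18 in the frame of board between 0.1155 and 0.1395 m and x of punch_28 in the frame of board between -0.012 and 0.012 m and y of punch_28 in the frame of board between 0.0305 and 0.0545 m and x of punch_38 in the frame of board between -0.012 and 0.012 m and y of punch_38 in the frame of board between -0.0545 and -0.0305 m and x of punch_50 in the frame of board between -0.012 and 0.012 m and y of punch_50 in the frame of board between -0.1395 and -0.1155 m) or (y of blue_block in the frame of board below 0 m and x of punch_18 in the frame of board between -0.012 and 0.012 m and y of punch_18 in the frame of board between -0.1395 and -0.1155 m and x of punch_28 in the frame of board between -0.012 and 0.012 m and y of punch_28 in the frame of board between -0.0545 and -0.0305 m and x of punch_38 in the frame of board between -0.012 and 0.012 m and y of punch_38 in the frame of board between 0.0305 and 0.0545 m and x of punch_50 in the frame of board between -0.012 and 0.012 m and y of punch_50 in the frame of board between 0.1155 and 0.1395 m)) and z of punch_18 in the frame of board between 0.01 and 0.018 m and angle between each of punch_18, punch_28, punch_38, punch_50's own z axis and vertical below 0.1 rad and linear speed of each of punch_18, punch_28, punch_38, punch_50 below 0.02 m/s and angular speed of each of punch_18, punch_28, punch_38, punch_50 below 0.2 rad/s and contact force between the fingers and punch_18 below 0.05 N and z of punch_28 in the frame of board between 0.01 and 0.018 m and contact force between the fingers and punch_28 below 0.05 N and z of punch_38 in the frame of board between 0.01 and 0.018 m and contact force between the fingers and punch_38 below 0.05 N and z of punch_50 in the frame of board between 0.01 and 0.018 m and contact force between the fingers and punch_50 below 0.05 N and distance of each of jar, bur_block, green_pot from where it was at the start of the episode below 0.03 m); the robot touches nothing.
It fails at once if the jar was pushed away by more than 30 mm or tipped (distance of jar from where it was at the start of the episode above 0.03 m or angle between jar's own z axis and vertical above 0.4 rad).
It fails at once if the bur block was pushed away by more than 30 mm or tipped (distance of bur_block from where it was at the start of the episode above 0.03 m or angle between bur_block's own z axis and vertical above 0.4 rad).
It fails at once if the green pot was pushed away by more than 30 mm or tipped (distance of green_pot from where it was at the start of the episode above 0.03 m or angle between green_pot's own z axis and vertical above 0.4 rad).
It fails at once if a punch fell over (angle between any of punch_18, punch_28, punch_38, punch_50's own z axis and vertical above 0.9 rad).
It fails at once if a punch was dropped (moves faster than 0.6 m/s while not gripped) ((contact force between the fingers and punch_18 below 0.01 N and linear speed of punch_18 above 0.6 m/s) or (contact force between the fingers and punch_28 below 0.01 N and linear speed of punch_28 above 0.6 m/s) or (contact force between the fingers and punch_38 below 0.01 N and linear speed of punch_38 above 0.6 m/s) or (contact force between the fingers and punch_50 below 0.01 N and linear speed of punch_50 above 0.6 m/s)).
It also fails if it takes over 112 s, if anything falls off the work surface, if the arm or the gripper's body presses on something with over 40 N, if the wrist force passes 120 N, or if a joint passes its speed limit or range.

ROBOT

A 6-joint arm with a two-finger parallel gripper is mounted at the origin on the work surface. World frame = base frame: x ahead of the robot, y to its left, z up, the work surface at z = 0. Lengths are in m, angles in rad, forces in N, time in s.
With the tool pointing down it reaches from about 0.3 to 0.75 m from the base axis. Payload 8.5 kg.
Tool frame: the origin (TCP) lies at the very end of the fingers, on their centre line; the grasp point (between the pads) lies 19 mm behind it; x points along the fingers, y is the direction in which the jaws open and shut, and the axes are right-handed (so a half turn about x gives the same grasp; the last joint's range is limited). The gripper opens to 85 mm and grips with 20 to 120 N. Pads are 22 mm wide; open, the fingers measure 114 mm over their backs; the gripper's body (76 mm by 85 mm) begins 54 mm behind the grasp point. The pads swing forward as they close: fully open they stand 13 mm farther back than shut.
Start: joints at [-1.444, 0.381, 1.297, -0, 1.464, -0.215], TCP at [0.184, -0.518, 0.231] pointing down, gripper open.
Joint ranges: [-3.11, 3.11], [-0.89, 2.33], [0.22, 2.48], [-1.42, 4.56], [0.17, 2.85], [-2.88, 2.88]. Speed limits (rad/s): [2.39, 2.39, 3.14, 3.14, 3.14, 3.14].

INTERFACE

Orientations are given as a unit quaternion [x, y, z, w].
In Python, from rig import ctrl gives the robot as it stands.
- The arm moves only by the tool arm_command, never from a script. Its argument "commands" is a list of rows, each a list of 5 numbers: the closure, from -1 (fully open) to 1 (shut), so that 0 is half open, then the shift along the world's x, y, z scaled (see below), then the turn about the world's z scaled (see below). In form: [[hand, x, y, z, yaw], ...]. A call has 1 to 8 rows; each row is the pose to reach, as a shift and turn from the pose commanded when the call began; what a row does not reach only later rows make up. The controller multiplies each number of a shift by 12 cm and each number of a turn by pi/4 rad. A row lasts 1/12 s, in which the tool goes at most 41.7 mm and 7.16 degrees, less where a joint would pass 70% of its speed; a pose out of reach is approached as far as the arm can. A call with a number of a shift or a turn outside -1 to 1 is refused whole. A call with a gripper value outside its range is refused whole. The fingers move at their own pace and stop on an object; "squeeze" is the grip in N (left out, the last holds). Time passes only in rows, so rows that repeat a pose let the fingers close. It gives the time, the measured TCP pose, the force and the opening at its end, in the units of the state.
- ctrl.sense(): the state, without advancing time (a new reading comes with each control period).
- ctrl.snapshot(name): name is "scene" or "top" or "wrist"; returns (picture, depth): 384x512x3 uint8, blue, green, red; 384x512 float32, m along the optical axis (not along the pixel's ray), 0 where there is no reading.
- ctrl.calibration(name): a dict with "vfov" (degrees; the focal length in pixels is half the picture's height over the tangent of half this angle, whatever the lens; pixels are square), "cx", "cy" (the principal point, pixels), "dist" ([k1, k2, p1, p2, k3] as OpenCV has them; the pictures are not rectified), "xyz" and "attitude" of the camera in the world; the wrist camera has in their place "hand_eye" (4x4, takes a point from camera to tool coordinates, whose origin is the TCP and whose axes are the tool frame's). Camera axes: x right, y down, z forward; pixel columns grow to the right and rows downward; lengths in m; the calibration is good to about 2 mm. A picture is of the moment at which its call begins: read the wrist's pose just before it. calibration takes no time and is no camera call.
- ctrl.sign_off(): hands the job in, once; it reports no verdict.
The state is a dict: "t": time; "joint_pos": joint angles; "dq": joint speeds; "joint_torque": joint torques, N m; "eef_pos": TCP position; "orientation": TCP orientation; "contact_force": force on the tool from outside, world axes, zero at the start; "wrist_torque": the same for the moment, N m; "opening": opening from 0.0 (shut) to 1.0 (fully open).
Only numpy, scipy, OpenCV 4.12 (cv2) and the standard library are available. Lean on these libraries where they do the work, as an engineer would, in place of code of your own. Each camera call takes 0.05 s, during which the arm holds its last target.

## Working session

There is one attempt and no reset: what is moved stays moved. The work goes in short steps, Python scripts to look and compute and a tool call to move; the robot and the scene stay as the last step left them, time stands still between calls to the robot, and variables do not carry over. Pictures are saved under pics/ and viewed, and the job is handed in when it is done.

Besides the shell and the picture viewer there is one more tool, called as a command line: name --pt "numbers of a row" for each row, then --argument value for the rest. arm_command: Moves the arm, as the interface text tells. Its arguments: {"type":"object","properties":{"commands":{"type":"array"},"squeeze":{"type":"number"}},"required":["commands"]}

```bash
ls; mkdir -p pics; python3 - <<'E'
from rig import ctrl
import cv2
print(ctrl.sense())
for n in ["scene","top","wrist"]:
    print(n,ctrl.calibration(n))
for n in ["scene","top"]:
    p,d=ctrl.snapshot(n); cv2.imwrite(f"pics/{n}0.png",p)
    import numpy as np; np.save(f"pics/{n}0.npy",d)
E
```

```text
pics
{'t': 0.0, 'joint_pos': array([-1.44433144e+00,  3.81218136e-01,  1.29829071e+00, -3.54060962e-05,
        1.46359587e+00, -2.15264175e-01]), 'dq': array([-0.00182535, -0.00390837, -0.00033403, -0.00071072,  0.000277  ,
        0.0007612 ]), 'joint_torque': array([-5.83125075e-05, -4.48455727e+01, -2.31271702e+01, -2.63428892e-04,
        4.78125847e-03, -1.07199045e-05]), 'eef_pos': array([ 0.18428256, -0.51788587,  0.23068979]), 'orientation': array([ 0.69682085,  0.12076836, -0.69679826,  0.11969912]), 'contact_force': array([ 0.51218288, -0.05789399, -0.3991105 ]), 'wrist_torque': array([0.03874172, 0.00326706, 0.03420469]), 'opening': 1.0026193684746565}
scene {'vfov': 56.913884503494025, 'cx': 256.28847963695966, 'cy': 191.53428466812073, 'dist': array([0.01618733, 0.        , 0.        , 0.        , 0.        ]), 'xyz': array([ 1.22710636, -0.02118489,  0.73511092]), 'attitude': array([ 0.66068525,  0.66590597, -0.242776  , -0.24723278])}
top {'vfov': 52.55930951382135, 'cx': 255.3605545144552, 'cy': 186.6841545711488, 'dist': array([0.03071605, 0.        , 0.        , 0.        , 0.        ]), 'xyz': array([ 0.52939922, -0.02469125,  1.02845101]), 'attitude': array([ 0.71572929, -0.69735002,  0.02755128, -0.02598969])}
wrist {'vfov': 70.75546420191503, 'cx': 259.43436271425367, 'cy': 191.79998926941346, 'dist': array([0.00226248, 0.        , 0.        , 0.        , 0.        ]), 'hand_eye': array([[ 1.15845415e-03, -2.65982428e-01,  9.63977181e-01,
        -1.42321168e-01],
       [ 9.99999311e-01,  4.93487175e-04, -1.06557961e-03,
         1.26278950e-03],
       [-1.92284923e-04,  9.63977751e-01,  2.65982816e-01,
        -6.71067916e-02],
       [ 0.00000000e+00,  0.00000000e+00,  0.00000000e+00,
         1.00000000e+00]])}
```

View pics/scene0.png

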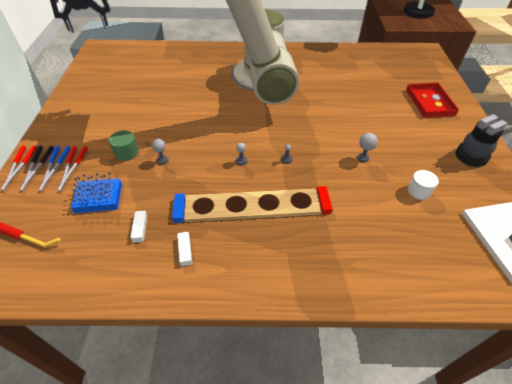

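View pics/top0.png

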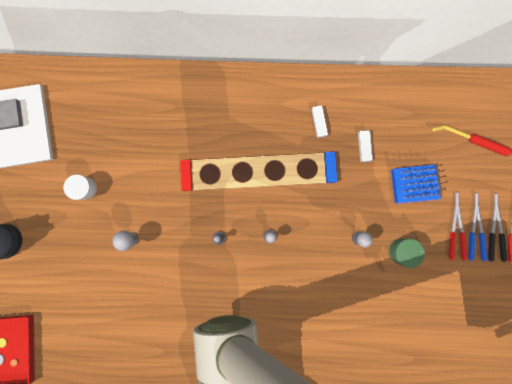

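```bash
cat > h.py <<'E'
import numpy as np, cv2
from scipy.spatial.transform import Rotation as R
from rig import ctrl
def K(c,h=384):
    f=h/2/np.tan(np.radians(c['vfov'])/2); return np.array([[f,0,c['cx']],[0,f,c['cy']],[0,0,1]])
def pose(n):
    c=ctrl.calibration(n)
    if n=='wrist':
        s=ctrl.sense(); T=np.eye(4);T[:3,:3]=R.from_quat(s['orientation']).as_matrix();T[:3,3]=s['eef_pos']
        return c,T@c['hand_eye']
    T=np.eye(4);T[:3,:3]=R.from_quat(c['attitude']).as_matrix();T[:3,3]=c['xyz'];return c,T
def cloud(n,d,T=None):
    c,T0=pose(n); T=T0 if T is None else T
    v,u=np.mgrid[0:d.shape[0],0:d.shape[1]]
    p=cv2.undistortPoints(np.stack([u,v],-1).reshape(-1,1,2).astype(np.float64),K(c),c['dist']).reshape(*d.shape,2)
    P=np.concatenate([p*d[...,None],d[...,None]],-1)
    return P@T[:3,:3].T+T[:3,3]
def proj(n,X):
    c,T=pose(n);X=(np.atleast_2d(X)-T[:3,3])@T[:3,:3]
    return cv2.projectPoints(X,np.zeros(3),np.zeros(3),K(c),c['dist'])[0].reshape(-1,2)
def ray(n,uv):
    c,T=pose(n);p=cv2.undistortPoints(np.array(uv,float).reshape(-1,1,2),K(c),c['dist']).reshape(-1,2)
    return T[:3,3],np.c_[p,np.ones(len(p))]@T[:3,:3].T
def atz(n,uv,z):
    o,r=ray(n,uv); return o+r*((z-o[2])/r[:,2])[:,None]
E
python3 - <<'E'
from h import *
s=ctrl.sense(); print(R.from_quat(s['orientation']).as_matrix().round(3))
print(proj('top',s['eef_pos']),proj('scene',s['eef_pos']))
from scipy.optimize import least_squares
for n in ['top','scene']:
    im=cv2.imread(f'pics/{n}0.png').astype(int); C=cloud(n,np.load(f'pics/{n}0.npy'))
    px={'top':[(218,238),(271,236),(365,239),(124,240)],'scene':[(287,147),(241,147),(159,145),(368,140)]}[n]
    for (u,v),D,h in zip(px,[18,28,38,50],[49,54,59,65]):
        P=C[v-16:v+17,u-16:u+17].reshape(-1,3)/1
        c0=C[v,u]
        P=P[(P[:,2]>h/1000-.005)&(np.linalg.norm(P[:,:2]-c0[:2],axis=1)<.04)]
        r=least_squares(lambda c:np.linalg.norm(P-c,axis=1)-D/2000,P.mean(0)-[0,0,D/4000],loss='soft_l1',f_scale=.002)
        print(n,D,len(P),r.x.round(4),'expz',h,'rms',np.sqrt(np.mean(r.fun**2)).round(4),'topz',P[:,2].max().round(4))
    disc=(im.max(2)<80)&(abs(C[...,2]-.014)<.006)
    k,lab,st,ce=cv2.connectedComponentsWithStats(disc.astype(np.uint8))
    for i in range(1,k):
        if st[i,4]>120: print(n,'disc',ce[i].round(1),st[i,4],C[lab==i].mean(0).round(4),atz(n,[ce[i]],.014).round(4))
    for nm,m in [('blue',(im[...,0]>150)&(im[...,2]<60)),('red',(im[...,2]>150)&(im[...,0]<60)&(im[...,1]<60)),('green',(im[...,1]>im[...,2]+25)&(im[...,1]>im[...,0]+10))]:
        k,lab,st,ce=cv2.connectedComponentsWithStats(m.astype(np.uint8))
        for i in range(1,k):
            if st[i,4]>100: print(n,nm,ce[i].round(0),st[i,4],np.median(C[lab==i],0).round(3))
E
```

```text
[[-0.     0.335 -0.942]
 [ 0.001 -0.942 -0.335]
 [-1.    -0.001 -0.   ]]
[[503.69982785 401.80259391]] [[89.3117413  33.63307949]]
top 18 40 [0.472  0.0657 0.0492] expz 49 rms 0.0011 topz 0.0596
top 28 99 [ 0.4799 -0.0666  0.0548] expz 54 rms 0.0012 topz 0.0708
top 38 190 [ 0.4812 -0.2977  0.0598] expz 59 rms 0.0011 topz 0.0813
top 50 341 [0.4635 0.2953 0.0653] expz 65 rms 0.0012 topz 0.0952
top disc [ 13.1 239.3] 173 [0.4558 0.5876 0.0164] [[0.4556 0.5891 0.014 ]]
top disc [491.4 246. ] 157 [ 0.4698 -0.6345  0.0138] [[ 0.4698 -0.6344  0.014 ]]
top disc [502.6 247.3] 152 [ 0.4674 -0.6624  0.0139] [[ 0.4674 -0.6624  0.014 ]]
top blue [330. 167.] 284 [ 0.663 -0.219  0.022]
top blue [413. 184.] 900 [ 0.624 -0.43   0.026]
top red [490. 144.] 350 [ 0.731 -0.631  0.023]
top red [186. 175.] 266 [0.632 0.155 0.022]
top red [452. 245.] 108 [ 0.469 -0.535  0.015]
top red [464. 246.] 106 [ 0.468 -0.564  0.015]
top red [ 15. 348.] 1612 [0.185 0.567 0.005]
top green [407. 251.] 555 [ 0.455 -0.402  0.061]
scene 18 30 [0.4728 0.0706 0.0493] expz 49 rms 0.0014 topz 0.0593
scene 28 70 [ 0.4804 -0.062
[... 250 characters left out ...]
6  0.014 ]]
scene disc [469.1 157.7] 161 [0.474  0.6014 0.0153] [[0.4729 0.6027 0.014 ]]
scene disc [300.6 200.1] 214 [0.6391 0.0984 0.0149] [[0.6385 0.0985 0.014 ]]
scene disc [268.2 202. ] 215 [0.6466 0.0132 0.015 ] [[0.646  0.0133 0.014 ]]
scene disc [235.8 203.7] 221 [ 0.653  -0.0709  0.0148] [[ 0.6524 -0.071   0.014 ]]
scene disc [202.9 205.6] 224 [ 0.6602 -0.1556  0.0149] [[ 0.6596 -0.1558  0.014 ]]
scene blue [ 99. 198.] 566 [ 0.651 -0.419  0.025]
scene blue [178. 206.] 256 [ 0.67  -0.216  0.022]
scene red [428. 100.] 445 [0.18  0.576 0.004]
scene red [324. 198.] 228 [0.637 0.16  0.022]
scene red [ 10. 230.] 174 [ 0.746 -0.605  0.023]
scene green [124. 142.] 419 [ 0.464 -0.392  0.059]
```

arm_command --pt "-1 0.1 0.07 0 0.06" --pt "-1 0.25 0.18 0 0.14" --pt "-1 0.4 0.3 0 0.22" --pt "-1 0.55 0.42 0 0.3" --pt "-1 0.7 0.53 0 0.38" --pt "-1 0.85 0.64 0 0.46" --pt "-1 1 0.75 0 0.54" --pt "-1 1 0.75 0 0.56"

```text
t: 0.77
eef_pos: [0.3071, -0.4253, 0.2313]
orientation: [0.653, 0.272, -0.652, 0.272]
contact_force: [0.2, -0.4, -0.1]
opening: 1.001
```

arm_command --pt "-1 0.1 0.07 0 0.06" --pt "-1 0.25 0.18 0 0.14" --pt "-1 0.4 0.3 0 0.22" --pt "-1 0.55 0.42 0 0.3" --pt "-1 0.7 0.53 0 0.38" --pt "-1 0.85 0.64 0 0.46" --pt "-1 1 0.75 0 0.54" --pt "-1 1 0.75 0 0.56"

```text
t: 1.43
eef_pos: [0.4265, -0.3358, 0.2311]
orientation: [0.578, 0.408, -0.577, 0.407]
contact_force: [-0.0, 0.4, 0.1]
opening: 0.997
```

arm_command --pt "-1 0.05 0.05 -0.02 0.06" --pt "-1 0.13 0.1 -0.1 0.14" --pt "-1 0.22 0.18 -0.2 0.22" --pt "-1 0.3 0.25 -0.3 0.3" --pt "-1 0.38 0.3 -0.4 0.38" --pt "-1 0.45 0.35 -0.45 0.46" --pt "-1 0.48 0.36 -0.5 0.54" --pt "-1 0.48 0.36 -0.5 0.55"

```text
t: 2.1
eef_pos: [0.4818, -0.2943, 0.17]
orientation: [0.478, 0.522, -0.478, 0.52]
contact_force: [0.0, 0.0, 0.4]
opening: 1.005
```

```bash
python3 - <<'E'
from h import *
s=ctrl.sense();print(s['t'],s['eef_pos'],s['joint_pos'].round(2))
M=R.from_quat(s['orientation']).as_matrix();print(M.round(3))
c,T=pose('wrist'); im,d=ctrl.snapshot('wrist');np.save('pics/T1.npy',T);np.save('pics/w1.npy',d);cv2.imwrite('pics/w1.png',im)
E
```

```text
2.1 [ 0.48179941 -0.29431454  0.16995524] [-0.76  0.46  1.36 -0.    1.33 -0.84]
[[-0.002  0.996  0.086]
 [ 0.002  0.086 -0.996]
 [-1.    -0.002 -0.002]]
```

View pics/w1.png

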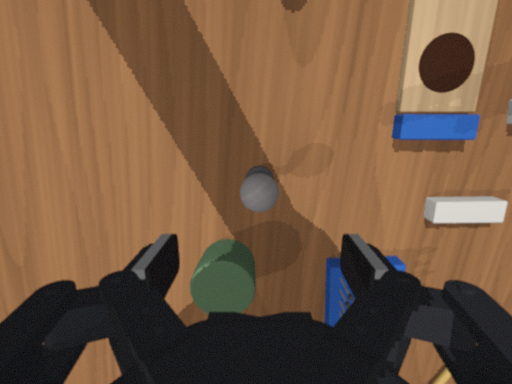

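The wrist image shows the 38 mm ball at (259,192) between the jaws. The pot is behind at (224,278), the blue end block at (436,126), a disc at (447,62), and a white look-alike block at (465,209).

```bash
cat >> h.py <<'E'
from scipy.optimize import least_squares
def ball(n,C,D,h,guess,verbose=True):
    P=C.reshape(-1,3); P=P[(P[:,2]>h+.002)&(P[:,2]<h+D/2+.006)&(np.linalg.norm(P[:,:2]-guess,axis=1)<D/2+.012)]
    r=least_squares(lambda c:np.linalg.norm(P-c,axis=1)-D/2,[*guess,h],loss='soft_l1',f_scale=.002)
    print(n,D,len(P),r.x.round(4),'rms',np.sqrt(np.mean(r.fun**2)).round(4)); return r.x
def discs(n,im,C,zt=.014):
    m=(im.max(2)<80)&(abs(C[...,2]-zt)<.008)
    k,lab,st,ce=cv2.connectedComponentsWithStats(m.astype(np.uint8))
    for i in range(1,k):
        if st[i,4]>100: print(n,'disc',ce[i].round(1),st[i,2:],C[lab==i].mean(0).round(4))
E
python3 - <<'E'
from h import *
T=np.load('pics/T1.npy');C=cloud('wrist',np.load('pics/w1.npy'),T)
ball('w',C,.038,.059,[.481,-.296])
discs('w',cv2.imread('pics/w1.png').astype(int),C)
im=cv2.imread('pics/top0.png').astype(int);Ct=cloud('top',np.load('pics/top0.npy'))
P=Ct[(abs(Ct[...,2]-.014)<.02)&(im.max(2)<90)];
for x,y in [(.6385,.0985),(.646,.0133),(.6524,-.071),(.6596,-.1558)]:
  m=(np.hypot(Ct[...,0]-x,Ct[...,1]-y)<.042)&(im.max(2)<80)
  print('top disc',np.argwhere(m).mean(0)[::-1].round(1),m.sum(),Ct[m].mean(0).round(4))
E
```

```text
w 0.038 1143 [ 0.4816 -0.2981  0.0584] rms 0.0005
w disc [446.4  62.3] [  54   59 2426] [ 0.6591 -0.1588  0.014 ]
w disc [259.5 171. ] [ 28  13 161] [ 0.481  -0.287   0.0079]
w disc [243.6 249. ] [ 23  25 129] [ 0.47   -0.3831  0.0142]
top disc [214.  169.3] 3 [0.6492 0.0837 0.014 ]
top disc [nan nan] 0 [nan nan nan]
top disc [276.4 165. ] 5 [ 0.6649 -0.0797  0.0146]
top disc [306.8 167.4] 53 [ 0.6605 -0.1595  0.0154]<stdin>:9: RuntimeWarning: Mean of empty slice.
  ret = um.true_divide(
```

arm_command --pt "-1 0 -0.03 -0.1 0" --pt "-1 0 -0.03 -0.25 0" --pt "-1 0 -0.03 -0.4 0" --pt "-1 0 -0.03 -0.55 0" --pt "-1 0 -0.03 -0.7 0" --pt "-1 0 -0.03 -0.85 0" --pt "-1 0 -0.03 -0.95 0" --pt "-1 0 -0.03 -1 0"

```text
t: 2.82
eef_pos: [0.4811, -0.2987, 0.0502]
orientation: [0.48, 0.52, -0.48, 0.519]
contact_force: [-0.0, 0.1, 0.9]
opening: 0.998
```

arm_command --pt "-1 0 0 -0.05 0" --pt "-1 0 0 -0.09 0" --pt "-1 0 0 -0.09 0" --pt "0.2 0 0 -0.09 0" --pt "1 0 0 -0.09 0" --pt "1 0 0 -0.09 0" --pt "1 0 0 -0.09 0" --pt "1 0 0 -0.09 0" --squeeze 50

```text
t: 3.48
eef_pos: [0.4823, -0.2988, 0.0412]
orientation: [0.479, 0.52, -0.479, 0.521]
contact_force: [-0.3, 0.9, 3.4]
opening: 0.415
```

arm_command --pt "1 0 0 0 0" --pt "1 0 0 0 0" --pt "1 0 0 0 0" --pt "1 0 0 0 0"

```text
t: 3.82
eef_pos: [0.4823, -0.2988, 0.0411]
orientation: [0.479, 0.52, -0.479, 0.521]
contact_force: [-0.9, 0.5, 5.0]
opening: 0.416
```

arm_command --pt "1 0 0 0.02 0" --pt "1 0 0 0.08 0" --pt "1 0 0 0.17 0" --pt "1 0 0 0.26 0" --pt "1 0 0 0.35 0" --pt "1 0 0 0.42 0" --pt "1 0 0 0.47 0" --pt "1 0 0 0.5 0"

```text
t: 4.48
eef_pos: [0.482, -0.2986, 0.1012]
orientation: [0.479, 0.52, -0.479, 0.52]
contact_force: [-0.6, -0.3, -2.7]
opening: 0.419
```

```bash
python3 - <<'E'
from h import *
for n in ['wrist','scene']:
    c,T=pose(n); im,d=ctrl.snapshot(n);cv2.imwrite(f'pics/{n}2.png',im)
    if n=='wrist': C=cloud('wrist',d,T); ball('w',C,.038,.119,[.481,-.298])
s=cv2.imread('pics/scene2.png')[60:240,80:330];w=cv2.imread('pics/wrist2.png')
cv2.imwrite('pics/m2.png',np.hstack([cv2.resize(w,(400,300)),cv2.resize(s,(400,288))[:300] if 0 else cv2.resize(s,(400,300))]))
E
```

```text
w 0.038 6038 [ 0.4821 -0.2983  0.1195] rms 0.0048
```

View pics/m2.png

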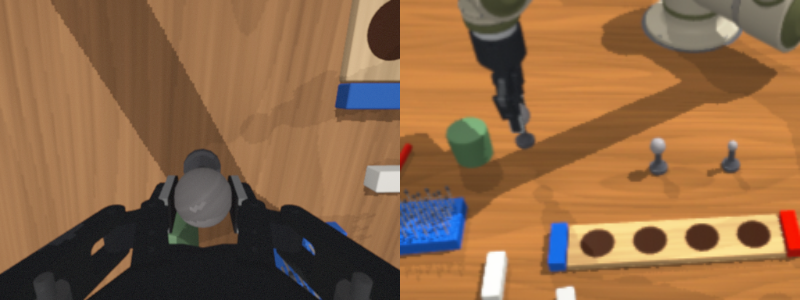

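The 38 punch is held upright, with its ball centred between the pads, and the scene picture shows it clear of the bench. I'll carry it to its disc.

arm_command --pt "1 0.02 0.04 0 0" --pt "1 0.06 0.12 0 0" --pt "1 0.12 0.23 0 0" --pt "1 0.19 0.36 0 0" --pt "1 0.26 0.49 0 0" --pt "1 0.33 0.62 0 0" --pt "1 0.4 0.75 0 0" --pt "1 0.46 0.87 0 0"

```text
t: 5.25
eef_pos: [0.5376, -0.1921, 0.1]
orientation: [0.479, 0.521, -0.479, 0.52]
contact_force: [0.3, 0.2, -3.1]
opening: 0.413
```

arm_command --pt "1 0.06 0.12 0 0" --pt "1 0.12 0.23 0 0" --pt "1 0.18 0.34 0 0" --pt "1 0.24 0.45 0 0" --pt "1 0.3 0.56 0 0" --pt "1 0.36 0.67 0 0" --pt "1 0.42 0.78 0 0" --pt "1 0.47 0.88 0 0"

```text
t: 5.92
eef_pos: [0.5938, -0.0866, 0.1]
orientation: [0.479, 0.521, -0.479, 0.52]
contact_force: [-0.2, -0.2, -3.5]
opening: 0.416
```

arm_command --pt "1 0.06 0.12 0 0" --pt "1 0.12 0.24 0 0" --pt "1 0.18 0.36 0 0" --pt "1 0.25 0.5 0 0" --pt "1 0.32 0.63 0 0" --pt "1 0.38 0.74 0 0" --pt "1 0.42 0.8 0 0" --pt "1 0.43 0.82 0 0"

```text
t: 6.58
eef_pos: [0.6456, 0.0113, 0.1001]
orientation: [0.479, 0.521, -0.479, 0.52]
contact_force: [-0.2, -0.5, -3.0]
opening: 0.419
```

```bash
python3 - <<'E'
from h import *
c,T=pose('wrist'); im,d=ctrl.snapshot('wrist');cv2.imwrite('pics/w3.png',im);C=cloud('wrist',d,T)
print(ctrl.sense()['eef_pos']);ball('w',C,.038,.119,T[:2,3]*0+ctrl.sense()['eef_pos'][:2]);discs('w',im.astype(int),C)
E
```

```text
[0.64538229 0.01086683 0.10020522]
w 0.038 5943 [0.6458 0.0116 0.1185] rms 0.005
w disc [259.   93.3] [  67   71 3769] [0.6382 0.0954 0.0141]
w disc [ 63.1 116.6] [ 38  39 710] [0.4791 0.0641 0.0113]
w disc [259.3 185.5] [  61   47 1515] [0.6448 0.0202 0.014 ]
w disc [ 87.  258.7] [ 32  31 438] [ 0.4878 -0.0657  0.0114]
w disc [259.2 294.1] [ 57  27 737] [ 0.6539 -0.0889  0.0139]
```

View pics/w3.png

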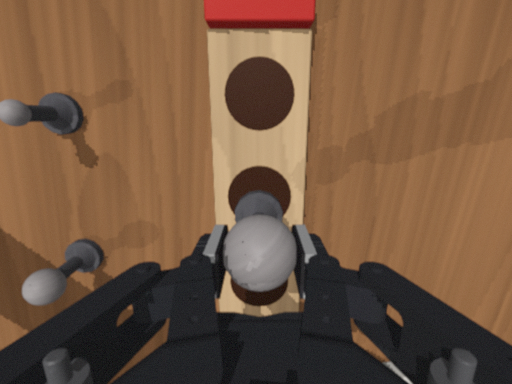

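The held 38 punch is above its disc. Disc 50 at (259,93) measures (0.638, 0.095), so disc 38 sits at about (0.645, 0.011), matching the tool. Lowering.

arm_command --pt "1 0 0 -0.03 0" --pt "1 0 0 -0.09 0" --pt "1 0 0 -0.16 0" --pt "1 0 0 -0.23 0" --pt "1 0 0 -0.29 0" --pt "1 0 0 -0.33 0" --pt "1 0 0 -0.35 0" --pt "1 0 0 -0.36 0"

```text
t: 7.3
eef_pos: [0.645, 0.0098, 0.0567]
orientation: [0.479, 0.52, -0.479, 0.52]
contact_force: [0.2, 0.3, -3.4]
opening: 0.416
```

arm_command --pt "1 0 0 -0.003 0" --pt "1 0 0 -0.006 0" --pt "1 0 0 -0.009 0" --pt "1 0 0 -0.011 0"

```text
t: 7.63
eef_pos: [0.6453, 0.0098, 0.0563]
orientation: [0.479, 0.52, -0.479, 0.52]
contact_force: [0.5, 0.3, -3.1]
opening: 0.415
```

arm_command --pt "1 0 0 -0.004 0" --pt "1 0 0 -0.008 0" --pt "1 0 0 -0.012 0" --pt "1 0 0 -0.012 0"

```text
t: 7.97
eef_pos: [0.6453, 0.0098, 0.0553]
orientation: [0.479, 0.52, -0.479, 0.52]
contact_force: [-2.8, -0.3, 3.3]
opening: 0.41
```

arm_command --pt "0.1 0 0 0 0" --pt "0 0 0 0 0" --pt "-0.15 0 0 0 0" --pt "-0.3 0 0 0 0" --pt "-0.6 0 0 0 0" --pt "-0.9 0 0 0 0" --pt "-1 0 0 0 0" --pt "-1 0 0 0 0"

```text
t: 8.63
eef_pos: [0.6452, 0.0098, 0.0546]
orientation: [0.479, 0.52, -0.479, 0.52]
contact_force: [-0.7, -0.5, -0.2]
opening: 0.998
```

arm_command --pt "-1 0 0 0.05 0" --pt "-1 0 0 0.15 0" --pt "-1 0 0 0.28 0" --pt "-1 0 0 0.42 0" --pt "-1 0 0 0.56 0" --pt "-1 0 0 0.7 0" --pt "-1 0 0 0.78 0" --pt "-1 0 0 0.8 0"

```text
t: 9.3
eef_pos: [0.6458, 0.0097, 0.1528]
orientation: [0.48, 0.519, -0.478, 0.521]
contact_force: [-0.2, -0.0, 1.0]
opening: 1.0
```

```bash
python3 - <<'E'
from h import *
c,T=pose('wrist'); im,d=ctrl.snapshot('wrist');cv2.imwrite('pics/w4.png',im);C=cloud('wrist',d,T)
print(ctrl.sense()['eef_pos']);ball('w',C,.038,.073,[.645,.0107]);discs('w',im.astype(int),C)
ball('w',C,.018,.049,[.472,.0657])
im,d=ctrl.snapshot('scene');C=cloud('scene',d);ball('s',C,.050,.065,[.463,.296]);ball('s38',C,.038,.073,[.645,.014])
E
```

```text
[0.64550497 0.00979241 0.15190793]
w 0.038 1482 [0.6445 0.0103 0.0724] rms 0.0005
w disc [258.4  96.1] [  54   57 2446] [0.6382 0.0954 0.0141]
w disc [ 98.3 114.8] [ 31  32 495] [0.4788 0.0645 0.011 ]
w disc [259.9 170.4] [ 50  37 759] [0.6459 0.0219 0.0146]
w disc [114.9 234.2] [ 25  26 317] [ 0.4879 -0.0655  0.0111]
w disc [258.6 252.6] [  46   43 1523] [ 0.6523 -0.074   0.0139]
w disc [258.9 306.4] [ 43  19 581] [ 0.6586 -0.1462  0.0138]
w 0.018 339 [0.4722 0.0663 0.0489] rms 0.0007
s 0.05 199 [0.4634 0.2973 0.0653] rms 0.0013
s38 0.038 152 [0.6446 0.014  0.0734] rms 0.0011
```

View pics/w4.png

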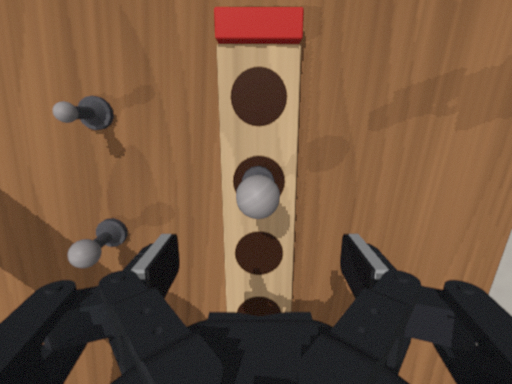

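The 38 punch stands on its disc at (258,196), measured (0.6445, 0.0103), within 1 mm of the disc centre. Next is the 50.

arm_command --pt "-1 -0.04 0.06 0 0" --pt "-1 -0.1 0.16 0 0" --pt "-1 -0.18 0.28 0 0" --pt "-1 -0.26 0.4 0 0" --pt "-1 -0.34 0.53 0 0" --pt "-1 -0.42 0.66 0 0" --pt "-1 -0.5 0.78 0 0" --pt "-1 -0.58 0.9 0 0"

```text
t: 10.07
eef_pos: [0.5742, 0.1195, 0.1503]
orientation: [0.479, 0.521, -0.479, 0.52]
contact_force: [0.5, 0.3, 0.0]
opening: 0.999
```

arm_command --pt "-1 -0.08 0.12 0 0" --pt "-1 -0.16 0.24 0 0" --pt "-1 -0.24 0.36 0 0" --pt "-1 -0.32 0.48 0 0" --pt "-1 -0.4 0.6 0 0" --pt "-1 -0.47 0.72 0 0" --pt "-1 -0.51 0.8 0 0" --pt "-1 -0.52 0.83 0 0"

```text
t: 10.73
eef_pos: [0.5119, 0.2191, 0.1506]
orientation: [0.478, 0.521, -0.479, 0.521]
contact_force: [0.5, -0.1, 0.5]
opening: 0.998
```

arm_command --pt "-1 -0.06 0.1 0 0" --pt "-1 -0.14 0.22 0 0" --pt "-1 -0.22 0.34 0 0" --pt "-1 -0.3 0.46 0 0" --pt "-1 -0.36 0.56 0 0" --pt "-1 -0.4 0.62 0 0" --pt "-1 -0.42 0.64 0 0" --pt "-1 -0.42 0.64 0 0"

```text
t: 11.4
eef_pos: [0.4624, 0.2945, 0.1505]
orientation: [0.479, 0.52, -0.479, 0.52]
contact_force: [0.3, -0.4, -0.1]
opening: 1.0
```

```bash
python3 - <<'E'
from h import *
c,T=pose('wrist'); im,d=ctrl.snapshot('wrist');cv2.imwrite('pics/w5.png',im);C=cloud('wrist',d,T)
print(ctrl.sense()['eef_pos']);ball('w',C,.050,.065,[.463,.2945])
E
```

```text
[0.46283389 0.29409086 0.15051102]
w 0.05 2468 [0.463  0.2941 0.0644] rms 0.0005
```

View pics/w5.png

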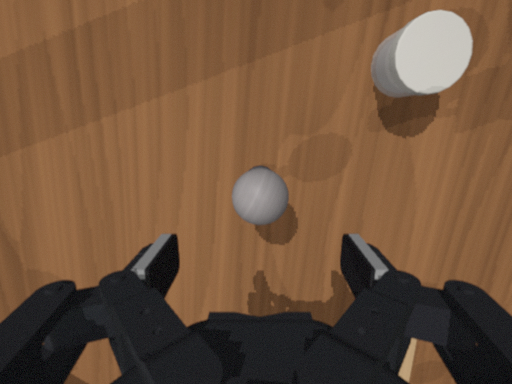

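The 50 mm ball at (260,195) is centred under the tool, and the jar at (425,55) is well clear.

arm_command --pt "-1 0 0 -0.08 0" --pt "-1 0 0 -0.2 0" --pt "-1 0 0 -0.35 0" --pt "-1 0 0 -0.5 0" --pt "-1 0 0 -0.65 0" --pt "-1 0 0 -0.78 0" --pt "-1 0 0 -0.86 0" --pt "-1 0 0 -0.89 0"

```text
t: 12.12
eef_pos: [0.4624, 0.2935, 0.042]
orientation: [0.478, 0.52, -0.48, 0.52]
contact_force: [-0.4, -0.6, -0.1]
opening: 1.002
```

arm_command --pt "-1 0 0 0 0" --pt "-0.5 0 0 0 0" --pt "-0.1 0 0 0 0" --pt "0.3 0 0 0 0" --pt "1 0 0 0 0" --pt "1 0 0 0 0" --pt "1 0 0 0 0" --pt "1 0 0 0 0" --squeeze 80

```text
t: 12.78
eef_pos: [0.4632, 0.2944, 0.045]
orientation: [0.48, 0.52, -0.478, 0.521]
contact_force: [-1.6, -0.6, 6.1]
opening: 0.552
```

arm_command --pt "1 0 0 0 0" --pt "1 0 0 0 0" --pt "1 0 0 0 0"

```text
t: 13.03
eef_pos: [0.4632, 0.2944, 0.045]
orientation: [0.48, 0.52, -0.478, 0.521]
contact_force: [-1.3, -1.8, 7.0]
opening: 0.551
```

arm_command --pt "1 0 0 0.02 0" --pt "1 0 0 0.08 0" --pt "1 0 0 0.17 0" --pt "1 0 0 0.26 0" --pt "1 0 0 0.35 0" --pt "1 0 0 0.42 0" --pt "1 0 0 0.47 0" --pt "1 0 0 0.5 0"

```text
t: 13.7
eef_pos: [0.4628, 0.2943, 0.1045]
orientation: [0.479, 0.52, -0.479, 0.52]
contact_force: [0.4, 1.0, -5.0]
opening: 0.553
```

```bash
python3 - <<'E'
from h import *
c,T=pose('wrist'); im,d=ctrl.snapshot('wrist');cv2.imwrite('pics/w6.png',im);C=cloud('wrist',d,T)
s=ctrl.sense();print(s['eef_pos']);ball('w',C,.050,.125,s['eef_pos'][:2])
E
```

```text
[0.46293761 0.29433779 0.10476652]
w 0.05 10081 [0.463  0.2939 0.1244] rms 0.0054
```

View pics/w6.png

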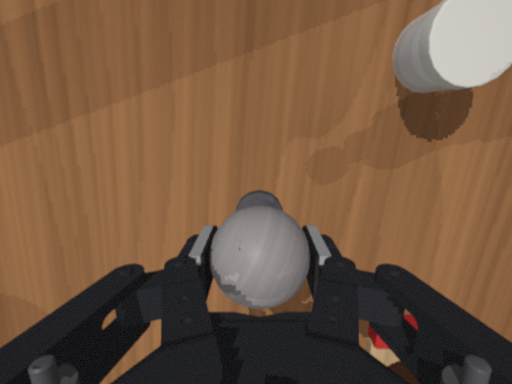

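The 50 punch is held upright and centred at (260,255), with a load of about 5–6 N. Carrying it to the red-end disc.

arm_command --pt "1 0.02 -0.02 0 0" --pt "1 0.06 -0.07 0 0" --pt "1 0.12 -0.14 0 0" --pt "1 0.19 -0.22 0 0" --pt "1 0.27 -0.31 0 0" --pt "1 0.35 -0.4 0 0" --pt "1 0.43 -0.49 0 0" --pt "1 0.51 -0.58 0 0"

```text
t: 14.42
eef_pos: [0.5251, 0.2231, 0.1037]
orientation: [0.479, 0.52, -0.479, 0.52]
contact_force: [0.4, -0.5, -5.8]
opening: 0.554
```

arm_command --pt "1 0.08 -0.09 0 0" --pt "1 0.16 -0.18 0 0" --pt "1 0.24 -0.27 0 0" --pt "1 0.31 -0.35 0 0" --pt "1 0.38 -0.43 0 0" --pt "1 0.44 -0.5 0 0" --pt "1 0.5 -0.57 0 0" --pt "1 0.55 -0.63 0 0"

```text
t: 15.08
eef_pos: [0.5907, 0.1482, 0.1037]
orientation: [0.479, 0.52, -0.479, 0.52]
contact_force: [-0.2, 0.6, -5.2]
opening: 0.55
```

arm_command --pt "1 0.06 -0.06 0 0" --pt "1 0.12 -0.13 0 0" --pt "1 0.18 -0.2 0 0" --pt "1 0.24 -0.27 0 0" --pt "1 0.3 -0.34 0 0" --pt "1 0.36 -0.4 0 0" --pt "1 0.39 -0.44 0 0" --pt "1 0.4 -0.45 0 0"

```text
t: 15.75
eef_pos: [0.6386, 0.094, 0.1036]
orientation: [0.479, 0.52, -0.479, 0.52]
contact_force: [-1.0, 0.2, -4.9]
opening: 0.553
```

```bash
python3 - <<'E'
from h import *
c,T=pose('wrist'); im,d=ctrl.snapshot('wrist');cv2.imwrite('pics/w7.png',im);C=cloud('wrist',d,T)
s=ctrl.sense();print(s['eef_pos']);ball('w',C,.050,.125,s['eef_pos'][:2]);discs('w',im.astype(int),C)
E
```

```text
[0.63838253 0.09432358 0.10359025]
w 0.05 10038 [0.6389 0.0936 0.1235] rms 0.0057
w disc [259.  183.2] [  61   47 1632] [0.6376 0.104  0.014 ]
w disc [ 83.6 208.3] [ 33  35 528] [0.4795 0.0667 0.0111]
```

View pics/w7.png

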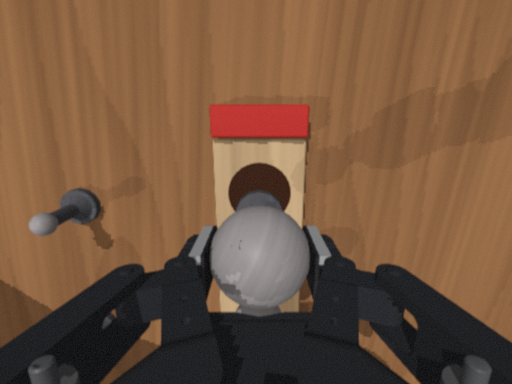

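The ball at (260,256) lies over the red-end disc at (259,183) to within about 1 mm. Lowering.

arm_command --pt "1 0 0.01 -0.03 0" --pt "1 0 0.01 -0.09 0" --pt "1 0 0.01 -0.16 0" --pt "1 0 0.01 -0.23 0" --pt "1 0 0.01 -0.29 0" --pt "1 0 0.01 -0.33 0" --pt "1 0 0.01 -0.35 0" --pt "1 0 0.01 -0.355 0"

```text
t: 16.47
eef_pos: [0.6378, 0.0962, 0.0605]
orientation: [0.479, 0.52, -0.479, 0.52]
contact_force: [-0.1, 0.1, -5.7]
opening: 0.553
```

arm_command --pt "1 0 0 -0.004 0" --pt "1 0 0 -0.008 0" --pt "1 0 0 -0.012 0" --pt "1 0 0 -0.012 0"

```text
t: 16.8
eef_pos: [0.638, 0.0962, 0.0599]
orientation: [0.479, 0.52, -0.479, 0.52]
contact_force: [0.1, -0.0, -4.6]
opening: 0.554
```

arm_command --pt "1 0 0 -0.004 0" --pt "1 0 0 -0.008 0" --pt "1 0 0 -0.012 0" --pt "1 0 0 -0.012 0"

```text
t: 17.13
eef_pos: [0.6381, 0.0962, 0.0591]
orientation: [0.479, 0.52, -0.479, 0.52]
contact_force: [-3.7, -0.3, 3.7]
opening: 0.552
```

arm_command --pt "-0.15 0 0 0 0" --pt "-0.25 0 0 0 0" --pt "-0.4 0 0 0 0" --pt "-0.6 0 0 0 0" --pt "-0.8 0 0 0 0" --pt "-1 0 0 0 0" --pt "-1 0 0 0 0" --pt "-1 0 0 0 0"

```text
t: 17.8
eef_pos: [0.638, 0.0962, 0.0583]
orientation: [0.479, 0.52, -0.479, 0.52]
contact_force: [-0.5, 0.2, 0.2]
opening: 0.997
```

arm_command --pt "-1 0 0 0.05 0" --pt "-1 0 0 0.15 0" --pt "-1 0 0 0.28 0" --pt "-1 0 0 0.42 0" --pt "-1 0 0 0.56 0" --pt "-1 0 0 0.7 0" --pt "-1 0 0 0.78 0" --pt "-1 0 0 0.8 0"

```text
t: 18.47
eef_pos: [0.6386, 0.0962, 0.1565]
orientation: [0.48, 0.519, -0.478, 0.521]
contact_force: [0.6, 0.4, 0.1]
opening: 1.001
```

```bash
python3 - <<'E'
from h import *
c,T=pose('wrist'); im,d=ctrl.snapshot('wrist');cv2.imwrite('pics/w8.png',im);C=cloud('wrist',d,T)
s=ctrl.sense();print(s['eef_pos']);ball('w',C,.050,.079,s['eef_pos'][:2]);ball('w',C,.028,.054,[.4795,-.066])
E
```

```text
[0.63830263 0.0962446  0.15560574]
w 0.05 2632 [0.6379 0.0959 0.0784] rms 0.0005
w 0.028 0 [ 0.4795 -0.066   0.054 ] rms nan
  return _methods._mean(a, axis=axis, dtype=dtype,
  ret = ret.dtype.type(ret / rcount)
```

View pics/w8.png

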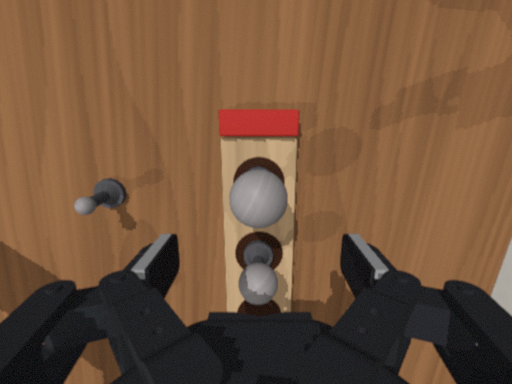

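The 50 stands on the red-end disc at (258,197), measured (0.638, 0.096), with the 38 still upright at (258,284). Next is the 28.

arm_command --pt "-1 -0.06 -0.06 0 0" --pt "-1 -0.16 -0.16 0 0" --pt "-1 -0.28 -0.28 0 0" --pt "-1 -0.4 -0.41 0 0" --pt "-1 -0.52 -0.53 0 0" --pt "-1 -0.64 -0.65 0 0" --pt "-1 -0.75 -0.77 0 0" --pt "-1 -0.84 -0.86 0 0"

```text
t: 19.18
eef_pos: [0.5357, -0.0078, 0.1533]
orientation: [0.479, 0.521, -0.479, 0.519]
contact_force: [-0.1, -0.0, -0.3]
opening: 1.005
```

arm_command --pt "-1 -0.08 -0.08 0 0" --pt "-1 -0.16 -0.16 0 0" --pt "-1 -0.24 -0.24 -0.05 0" --pt "-1 -0.32 -0.32 -0.1 0" --pt "-1 -0.4 -0.41 -0.15 0" --pt "-1 -0.45 -0.46 -0.2 0" --pt "-1 -0.48 -0.49 -0.2 0" --pt "-1 -0.48 -0.49 -0.2 0"

```text
t: 19.85
eef_pos: [0.479, -0.0661, 0.1298]
orientation: [0.479, 0.52, -0.479, 0.52]
contact_force: [1.4, 0.4, 0.3]
opening: 0.992
```

```bash
python3 - <<'E'
from h import *
c,T=pose('wrist'); im,d=ctrl.snapshot('wrist');cv2.imwrite('pics/w9.png',im);C=cloud('wrist',d,T)
s=ctrl.sense();print(s['eef_pos']);ball('w',C,.028,.054,[.4795,-.066]);ball('w',C,.018,.049,[.4722,.066])
E
```

```text
[ 0.47957944 -0.06583293  0.13019006]
w 0.028 803 [ 0.4802 -0.0666  0.0536] rms 0.0005
w 0.018 503 [0.472  0.0662 0.0486] rms 0.0006
```

View pics/w9.png

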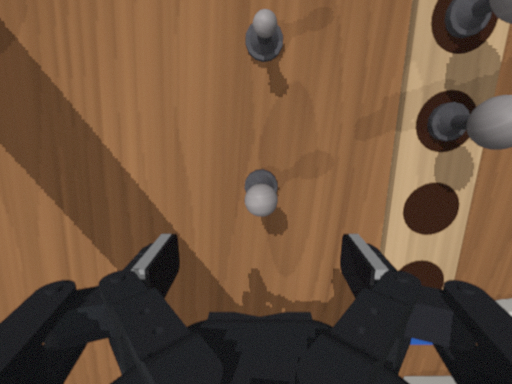

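The 28 at (261,199) is centred under the tool and the 18 is at (265,24).

arm_command --pt "-1 0 -0.01 -0.08 0" --pt "-1 0 -0.01 -0.2 0" --pt "-1 0 -0.01 -0.34 0" --pt "-1 0 -0.01 -0.48 0" --pt "-1 0 -0.01 -0.6 0" --pt "-1 0 -0.01 -0.7 0" --pt "-1 0 -0.01 -0.77 0" --pt "-1 0 -0.01 -0.8 0"

```text
t: 20.57
eef_pos: [0.4797, -0.0665, 0.0334]
orientation: [0.479, 0.521, -0.479, 0.52]
contact_force: [-0.1, 0.0, -0.2]
opening: 1.0
```

arm_command --pt "-1 0 0 0 0" --pt "-0.5 0 0 0 0" --pt "0 0 0 0 0" --pt "0.3 0 0 0 0" --pt "0.5 0 0 0 0" --pt "1 0 0 0 0" --pt "1 0 0 0 0" --pt "1 0 0 0 0" --squeeze 40

```text
t: 21.23
eef_pos: [0.4798, -0.0671, 0.0347]
orientation: [0.479, 0.52, -0.479, 0.52]
contact_force: [-0.2, -0.4, 6.4]
opening: 0.3
```

arm_command --pt "1 0 0 0 0" --pt "1 0 0 0 0" --pt "1 0 0 0 0"

```text
t: 21.48
eef_pos: [0.4798, -0.0671, 0.0347]
orientation: [0.479, 0.52, -0.479, 0.52]
contact_force: [0.3, 0.4, 6.1]
opening: 0.299
```

arm_command --pt "1 0 0 0.02 0" --pt "1 0 0 0.08 0" --pt "1 0 0 0.17 0" --pt "1 0 0 0.26 0" --pt "1 0 0 0.35 0" --pt "1 0 0 0.42 0" --pt "1 0 0 0.47 0" --pt "1 0 0 0.5 0"

```text
t: 22.15
eef_pos: [0.4796, -0.067, 0.095]
orientation: [0.479, 0.52, -0.479, 0.52]
contact_force: [1.1, -0.5, -1.8]
opening: 0.303
```

```bash
python3 - <<'E'
from h import *
c,T=pose('wrist'); im,d=ctrl.snapshot('wrist');cv2.imwrite('pics/w10.png',im);C=cloud('wrist',d,T)
s=ctrl.sense();print(s['eef_pos']);ball('w',C,.028,.114,s['eef_pos'][:2])
E
```

```text
[ 0.47978884 -0.06704422  0.09525758]
w 0.028 3630 [ 0.4798 -0.0667  0.1153] rms 0.0051
```

View pics/w10.png

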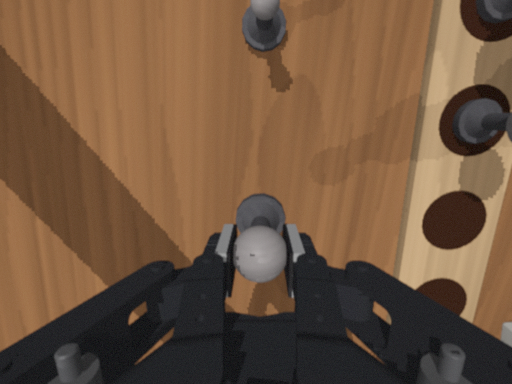

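The 28 is held upright at (260,253). Carrying it to its disc.

arm_command --pt "1 0.03 0 0 0" --pt "1 0.1 -0.01 0 0" --pt "1 0.2 -0.01 0 0" --pt "1 0.32 -0.02 0 0" --pt "1 0.44 -0.02 0 0" --pt "1 0.56 -0.03 0 0" --pt "1 0.68 -0.03 0 0" --pt "1 0.8 -0.03 0 0"

```text
t: 22.87
eef_pos: [0.5767, -0.0706, 0.0935]
orientation: [0.479, 0.521, -0.479, 0.52]
contact_force: [1.4, -0.1, -1.6]
opening: 0.301
```

arm_command --pt "1 0.11 0 0 0" --pt "1 0.22 -0.01 0 0" --pt "1 0.33 -0.01 0 0" --pt "1 0.43 -0.02 0 0" --pt "1 0.52 -0.02 0 0" --pt "1 0.6 -0.03 0 0" --pt "1 0.63 -0.03 0 0" --pt "1 0.64 -0.03 0 0"

```text
t: 23.53
eef_pos: [0.6529, -0.0741, 0.0933]
orientation: [0.479, 0.521, -0.479, 0.52]
contact_force: [-0.2, -0.6, -1.7]
opening: 0.301
```

```bash
python3 - <<'E'
from h import *
c,T=pose('wrist'); im,d=ctrl.snapshot('wrist');cv2.imwrite('pics/w11.png',im);C=cloud('wrist',d,T)
s=ctrl.sense();print(s['eef_pos']);ball('w',C,.028,.114,s['eef_pos'][:2]);ball('w',C,.038,.073,[.6445,.0105])
E
```

```text
[ 0.65256604 -0.07409541  0.09345075]
w 0.028 3477 [ 0.653  -0.0738  0.1136] rms 0.0055
w 0.038 3820 [0.6445 0.0103 0.0726] rms 0.0005
```

View pics/w11.png

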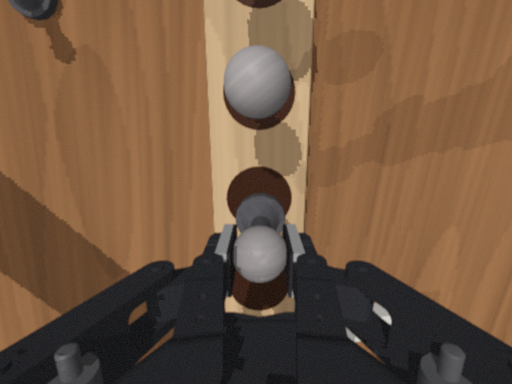

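The 28 at (260,253) is over its disc and the 38 at (258,82) is unchanged. Lowering.

arm_command --pt "1 0 0 -0.03 0" --pt "1 0 0 -0.09 0" --pt "1 0 0 -0.16 0" --pt "1 0 0 -0.23 0" --pt "1 0 0 -0.29 0" --pt "1 0 0 -0.33 0" --pt "1 0 0 -0.35 0" --pt "1 0 0 -0.36 0"

```text
t: 24.25
eef_pos: [0.6522, -0.0741, 0.0505]
orientation: [0.479, 0.52, -0.479, 0.52]
contact_force: [0.4, 0.4, -2.1]
opening: 0.303
```

arm_command --pt "1 0 0 -0.004 0" --pt "1 0 0 -0.008 0" --pt "1 0 0 -0.012 0" --pt "1 0 0 -0.012 0"

```text
t: 24.58
eef_pos: [0.6524, -0.0742, 0.0498]
orientation: [0.479, 0.52, -0.479, 0.52]
contact_force: [-0.0, 0.5, -1.5]
opening: 0.303
```

arm_command --pt "1 0 0 -0.004 0" --pt "1 0 0 -0.008 0" --pt "1 0 0 -0.012 0" --pt "1 0 0 -0.012 0"

```text
t: 24.92
eef_pos: [0.6526, -0.0742, 0.0488]
orientation: [0.479, 0.52, -0.479, 0.521]
contact_force: [-0.6, -0.1, 2.7]
opening: 0.301
```

Contact made. Releasing and rising.

arm_command --pt "0.35 0 0 0 0" --pt "0.2 0 0 0 0" --pt "0 0 0 0 0" --pt "-0.3 0 0 0 0" --pt "-0.6 0 0 0 0" --pt "-1 0 0 0 0" --pt "-1 0 0 0 0" --pt "-1 0 0 0 0"

```text
t: 25.58
eef_pos: [0.6523, -0.0742, 0.0482]
orientation: [0.479, 0.52, -0.479, 0.52]
contact_force: [-0.0, -0.3, 0.0]
opening: 0.998
```

arm_command --pt "-1 0 0 0.05 0" --pt "-1 0 0 0.15 0" --pt "-1 0 0 0.28 0" --pt "-1 0 0 0.42 0" --pt "-1 0 0 0.56 0" --pt "-1 0 0 0.7 0" --pt "-1 0 0 0.78 0" --pt "-1 0 0 0.8 0"

```text
t: 26.25
eef_pos: [0.6531, -0.0743, 0.1471]
orientation: [0.48, 0.519, -0.478, 0.522]
contact_force: [0.6, -0.1, 0.3]
opening: 1.002
```

```bash
python3 - <<'E'
from h import *
c,T=pose('wrist'); im,d=ctrl.snapshot('wrist');cv2.imwrite('pics/w12.png',im);C=cloud('wrist',d,T)
s=ctrl.sense();print(s['eef_pos']);ball('w',C,.028,.068,s['eef_pos'][:2]);discs('w',im.astype(int),C)
E
```

```text
[ 0.65278832 -0.07428725  0.14599726]
w 0.028 783 [ 0.6532 -0.0737  0.0675] rms 0.0005
w disc [78.2 18.6] [ 37  38 790] [0.4779 0.0635 0.0111]
w disc [258.4  13.9] [  59   31 1127] [0.64   0.0798 0.015 ]
w disc [262.7 111.3] [ 55  52 599] [ 0.6509 -0.0027  0.014 ]
w disc [257.8 174.9] [ 51  45 957] [ 0.6513 -0.0661  0.0146]
w disc [258.1 255.6] [  47   43 1572] [ 0.6592 -0.159   0.0139]
```

View pics/w12.png

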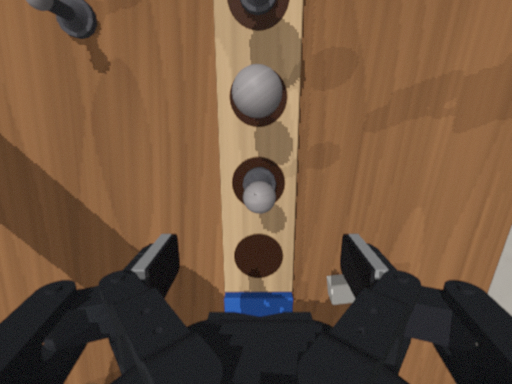

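The 28 stands on its disc at (259,196), measured (0.653, -0.074). The last free disc, next to the blue block, is at (258,256), measured (0.659, -0.159). Now the 18.

arm_command --pt "-1 -0.06 0.05 0 0" --pt "-1 -0.16 0.12 0 0" --pt "-1 -0.28 0.22 0 0" --pt "-1 -0.4 0.31 0 0" --pt "-1 -0.52 0.4 0 0" --pt "-1 -0.64 0.5 0 0" --pt "-1 -0.76 0.59 0 0" --pt "-1 -0.86 0.67 0 0"

```text
t: 26.97
eef_pos: [0.5477, 0.007, 0.1434]
orientation: [0.479, 0.521, -0.479, 0.52]
contact_force: [0.7, 0.0, 0.1]
opening: 1.001
```

arm_command --pt "-1 -0.1 0.08 -0.02 0" --pt "-1 -0.2 0.16 -0.06 0" --pt "-1 -0.3 0.24 -0.1 0" --pt "-1 -0.4 0.31 -0.14 0" --pt "-1 -0.5 0.39 -0.18 0" --pt "-1 -0.58 0.45 -0.2 0" --pt "-1 -0.63 0.49 -0.2 0" --pt "-1 -0.64 0.5 -0.2 0"

```text
t: 27.63
eef_pos: [0.4712, 0.0669, 0.1198]
orientation: [0.478, 0.521, -0.479, 0.52]
contact_force: [0.3, 0.4, -0.4]
opening: 1.003
```

```bash
python3 - <<'E'
from h import *
c,T=pose('wrist'); im,d=ctrl.snapshot('wrist');cv2.imwrite('pics/w13.png',im);C=cloud('wrist',d,T)
s=ctrl.sense();print(s['eef_pos']);ball('w',C,.018,.049,[.472,.066])
E
```

```text
[0.47189364 0.06661577 0.12008452]
w 0.018 320 [0.472  0.0664 0.0485] rms 0.0005
```

View pics/w13.png

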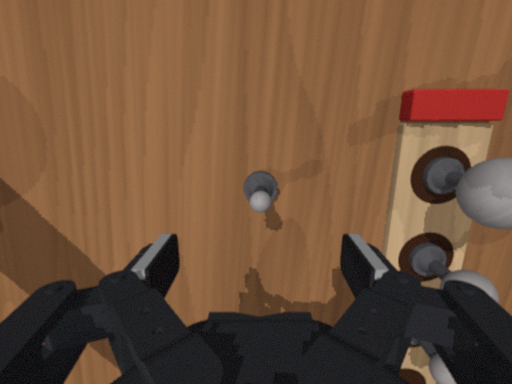

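The 18 at (260,202) is centred under the tool.

arm_command --pt "-1 0 0 -0.08 0" --pt "-1 0 0 -0.2 0" --pt "-1 0 0 -0.32 0" --pt "-1 0 0 -0.45 0" --pt "-1 0 0 -0.57 0" --pt "-1 0 0 -0.67 0" --pt "-1 0 0 -0.73 0" --pt "-1 0 0 -0.75 0"

```text
t: 28.35
eef_pos: [0.4725, 0.0659, 0.0293]
orientation: [0.479, 0.52, -0.479, 0.52]
contact_force: [-0.7, -0.2, 0.8]
opening: 1.001
```

arm_command --pt "-1 0 0 0 0" --pt "-0.5 0 0 0 0" --pt "0 0 0 0 0" --pt "0.3 0 0 0 0" --pt "0.5 0 0 0 0" --pt "0.7 0 0 0 0" --pt "1 0 0 0 0" --pt "1 0 0 0 0" --squeeze 30

```text
t: 29.02
eef_pos: [0.4725, 0.0662, 0.0304]
orientation: [0.479, 0.52, -0.479, 0.52]
contact_force: [-0.3, 0.6, 2.3]
opening: 0.184
```

arm_command --pt "1 0 0 0 0" --pt "1 0 0 0 0" --pt "1 0 0 0 0" --pt "1 0 0 0 0"

```text
t: 29.35
eef_pos: [0.4724, 0.0662, 0.0304]
orientation: [0.479, 0.52, -0.479, 0.52]
contact_force: [-1.2, 0.5, 5.9]
opening: 0.182
```

arm_command --pt "1 0 0 0.02 0" --pt "1 0 0 0.1 0" --pt "1 0 0 0.22 0" --pt "1 0 0 0.36 0" --pt "1 0 0 0.5 0" --pt "1 0 0 0.64 0" --pt "1 0 0 0.74 0" --pt "1 0 0 0.8 0"

```text
t: 30.02
eef_pos: [0.4725, 0.0662, 0.1273]
orientation: [0.479, 0.52, -0.479, 0.521]
contact_force: [-0.8, -0.1, -1.3]
opening: 0.184
```

```bash
python3 - <<'E'
from h import *
c,T=pose('wrist'); im,d=ctrl.snapshot('wrist');cv2.imwrite('pics/w14.png',im);C=cloud('wrist',d,T)
s=ctrl.sense();print(s['eef_pos']);ball('w',C,.018,.145,s['eef_pos'][:2])
E
```

```text
[0.47292216 0.06624994 0.12794357]
w 0.018 1539 [0.4726 0.0687 0.1468] rms 0.0052
```

View pics/w14.png

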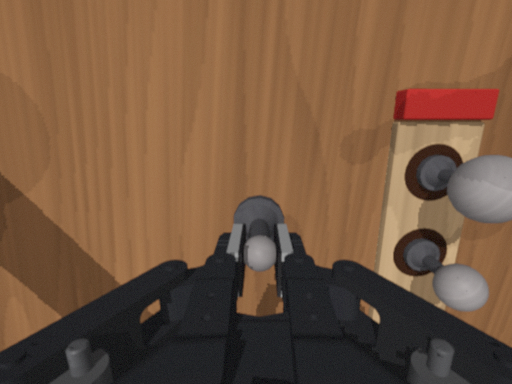

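The 18 is held upright at (260,252). Carrying it to the blue-end disc.

arm_command --pt "1 0.02 -0.03 0 0" --pt "1 0.08 -0.09 0 0" --pt "1 0.15 -0.18 0 0" --pt "1 0.23 -0.28 0 0" --pt "1 0.32 -0.38 0 0" --pt "1 0.41 -0.49 0 0" --pt "1 0.5 -0.6 0 0" --pt "1 0.58 -0.7 0 0"

```text
t: 30.73
eef_pos: [0.5432, -0.02, 0.1255]
orientation: [0.479, 0.52, -0.479, 0.52]
contact_force: [0.5, -0.5, -0.9]
opening: 0.184
```

arm_command --pt "1 0.08 -0.1 0 0" --pt "1 0.16 -0.2 0 0" --pt "1 0.24 -0.3 0 0" --pt "1 0.32 -0.39 0 0" --pt "1 0.4 -0.48 0 0" --pt "1 0.47 -0.57 0 0" --pt "1 0.54 -0.65 0 0" --pt "1 0.6 -0.72 0 0"

```text
t: 31.4
eef_pos: [0.6148, -0.1066, 0.1252]
orientation: [0.479, 0.52, -0.479, 0.52]
contact_force: [0.1, -0.3, -0.1]
opening: 0.185
```

arm_command --pt "1 0.06 -0.07 0 0" --pt "1 0.12 -0.15 0 0" --pt "1 0.18 -0.23 0 0" --pt "1 0.24 -0.3 0 0" --pt "1 0.3 -0.36 0 0" --pt "1 0.34 -0.41 0 0" --pt "1 0.36 -0.44 0 0" --pt "1 0.37 -0.45 0 0"

```text
t: 32.07
eef_pos: [0.6585, -0.1595, 0.1254]
orientation: [0.479, 0.52, -0.479, 0.52]
contact_force: [-0.4, -0.4, -1.1]
opening: 0.183
```

```bash
python3 - <<'E'
from h import *
c,T=pose('wrist'); im,d=ctrl.snapshot('wrist');cv2.imwrite('pics/w15.png',im);C=cloud('wrist',d,T)
s=ctrl.sense();print(s['eef_pos']);ball('w',C,.018,.145,s['eef_pos'][:2]);ball('w',C,.028,.068,[.653,-.074])
E
```

```text
[ 0.65849575 -0.15909236  0.1256622 ]
w 0.018 1431 [ 0.6582 -0.153   0.1559] rms 0.0043
w 0.028 1327 [ 0.6532 -0.0738  0.0676] rms 0.0005
```

View pics/w15.png

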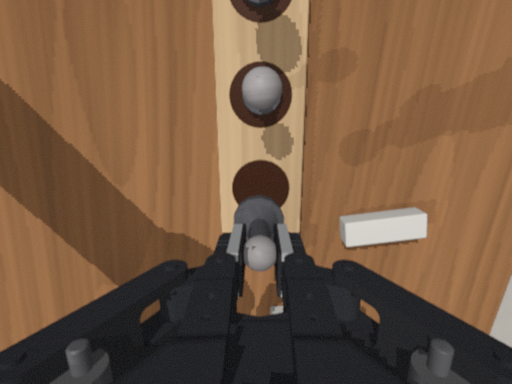

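The 18 at (260,252) is over the blue-end disc; its ball fit here is contaminated by the finger pixels, but the tool position agrees. Lowering.

arm_command --pt "1 0 0 -0.05 0" --pt "1 0 0 -0.15 0" --pt "1 0 0 -0.27 0" --pt "1 0 0 -0.39 0" --pt "1 0 0 -0.5 0" --pt "1 0 0 -0.59 0" --pt "1 0 0 -0.64 0" --pt "1 0 0 -0.655 0"

```text
t: 32.78
eef_pos: [0.6578, -0.1578, 0.0464]
orientation: [0.479, 0.521, -0.479, 0.52]
contact_force: [0.5, 0.0, -0.8]
opening: 0.182
```

arm_command --pt "1 0 0 -0.004 0" --pt "1 0 0 -0.008 0" --pt "1 0 0 -0.012 0" --pt "1 0 0 -0.012 0"

```text
t: 33.12
eef_pos: [0.6586, -0.1583, 0.0467]
orientation: [0.479, 0.52, -0.479, 0.521]
contact_force: [0.2, 0.5, -0.8]
opening: 0.185
```

arm_command --pt "1 0 0 -0.005 0" --pt "1 0 0 -0.01 0" --pt "1 0 0 -0.015 0" --pt "1 0 0 -0.015 0"

```text
t: 33.45
eef_pos: [0.6584, -0.1582, 0.0446]
orientation: [0.479, 0.52, -0.479, 0.52]
contact_force: [-1.0, -1.0, 0.4]
opening: 0.182
```

arm_command --pt "1 0 0 -0.003 0" --pt "1 0 0 -0.006 0" --pt "1 0 0 -0.006 0" --pt "1 0 0 -0.006 0"

```text
t: 33.78
eef_pos: [0.6585, -0.1583, 0.0445]
orientation: [0.479, 0.52, -0.479, 0.521]
contact_force: [-1.6, 0.7, 6.7]
opening: 0.185
```

Contact made. Releasing and rising.

arm_command --pt "0.6 0 0 0 0" --pt "0.45 0 0 0 0" --pt "0.3 0 0 0 0" --pt "0 0 0 0 0" --pt "-0.4 0 0 0 0" --pt "-0.8 0 0 0 0" --pt "-1 0 0 0 0" --pt "-1 0 0 0 0"

```text
t: 34.45
eef_pos: [0.6583, -0.1582, 0.0436]
orientation: [0.479, 0.52, -0.479, 0.52]
contact_force: [-0.5, 0.3, -0.4]
opening: 0.999
```

arm_command --pt "-1 0 0 0.05 0" --pt "-1 0 0 0.15 0" --pt "-1 0 0 0.28 0" --pt "-1 0 0 0.42 0" --pt "-1 0 0 0.58 0" --pt "-1 0 0 0.76 0" --pt "-1 0 0 0.92 0" --pt "-1 0 0 1 0"

```text
t: 35.12
eef_pos: [0.6591, -0.1584, 0.1677]
orientation: [0.48, 0.518, -0.478, 0.522]
contact_force: [-0.1, 0.4, 0.3]
opening: 1.004
```

arm_command --pt "-1 -0.1 0 0.05 0" --pt "-1 -0.25 0 0.1 0" --pt "-1 -0.4 0 0.2 0" --pt "-1 -0.55 0 0.3 0" --pt "-1 -0.7 0 0.4 0" --pt "-1 -0.85 0 0.4 0" --pt "-1 -0.95 0 0.4 0" --pt "-1 -1 0 0.4 0"

```text
t: 35.78
eef_pos: [0.5371, -0.158, 0.2124]
orientation: [0.479, 0.52, -0.479, 0.52]
contact_force: [-0.2, -0.6, 0.9]
opening: 1.0
```

```bash
python3 - <<'E'
from h import *
c,T=pose('wrist'); im,d=ctrl.snapshot('wrist');C=cloud('wrist',d,T)
im2,d2=ctrl.snapshot('scene');C2=cloud('scene',d2)
Z={18:.063,28:.068,38:.073,50:.079};G={18:(.659,-.159),28:(.653,-.074),38:(.645,.0105),50:(.638,.0955)}
bx=np.array([.9967,.0817]);by=np.array([-.0817,.9967]);dm={}
ctr=np.mean([G[k] for k in G],0)
for n,c,o in [('w',C,0),('s',C2,.0035)]:
    for k in Z:
        try:
            b=ball(n,c,k/1000,Z[k],np.array(G[k])+[0,o]); q=b[:2]-ctr-[0,o]; print('   board x,y',(q@bx).round(4),(q@by).round(4))
        except Exception as e: print(n,k,e)
im3,d3=ctrl.snapshot('top')
cv2.imwrite('pics/f.png',np.hstack([cv2.resize(im2,(400,300)),cv2.resize(im3,(400,300))]))
cv2.imwrite('pics/fz.png',cv2.resize(im2[120:250,60:460],(800,260)))
for nm,p in [('scene',(im2,C2)),('top',(im3,cloud('top',d3)))]:
    i=p[0].astype(int)
    for l,m in [('green',(i[...,1]>i[...,2]+25)&(i[...,1]>i[...,0]+10)),('blue',(i[...,0]>150)&(i[...,2]<60))]:
        k,lab,st,ce=cv2.connectedComponentsWithStats(m.astype(np.uint8))
        for j in range(1,k):
            if st[j,4]>100: print(nm,l,np.median(p[1][lab==j],0).round(3))
E
```

```text
w 0.018 179 [ 0.6575 -0.1579  0.0625] rms 0.0006
   board x,y -0.0016 -0.1264
w 0.028 611 [ 0.653  -0.0737  0.0675] rms 0.0006
   board x,y 0.0008 -0.0422
w 0.038 1219 [0.6442 0.0104 0.0726] rms 0.0007
   board x,y -0.0011 0.0424
w 0.05 0 [0.638  0.0955 0.079 ] rms nan
   board x,y -0.0003 0.1277
s 0.018 32 [ 0.6574 -0.1542  0.0636] rms 0.0009
   board x,y -0.0016 -0.1262
s 0.028 81 [ 0.6533 -0.0698  0.0681] rms 0.001
   board x,y 0.0011 -0.0418
s 0.038 153 [0.6445 0.014  0.0733] rms 0.0012
   board x,y -0.0008 0.0425
s 0.05 266 [0.638  0.0997 0.0795] rms 0.0012
   board x,y -0.0003 0.1284
scene green [ 0.462 -0.405  0.059]
scene blue [ 0.654 -0.423  0.025]
scene blue [ 0.672 -0.216  0.022]
top green [ 0.45  -0.408  0.061]
top blue [ 0.683 -0.219  0.022]
top blue [ 0.615 -0.431  0.026]
top blue [ 0.466 -0.584  0.014]
top blue [ 0.469 -0.611  0.015]
  return _methods._mean(a, axis=axis, dtype=dtype,
  ret = ret.dtype.type(ret / rcount)
```

View pics/f.png

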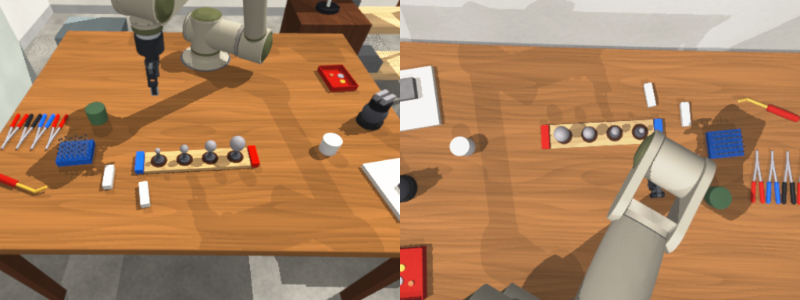

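View pics/fz.png

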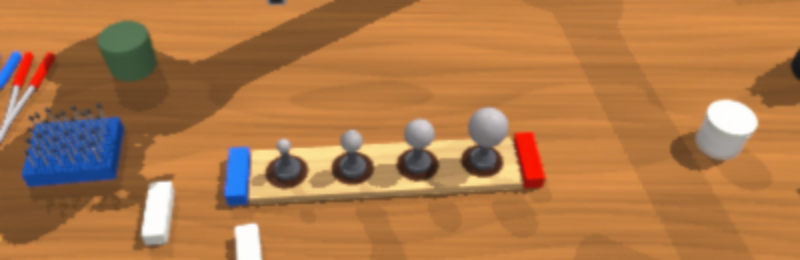

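The zoomed crop shows all four punches upright on their discs, 18, 28, 38 and 50 from blue to red at x = 284, 351, 419 and 487. The jar, bur block and pot are where they were. Handing in.

```bash
python3 - <<'E'
from h import *
s=ctrl.sense();print(s['t'],abs(s['dq']).max());print(ctrl.sign_off())
E
```

```text
35.9333 0.017593770289448488
the job is handed in; nothing more can be done
None
```

All four punches stand upright on the board, one per disc, running 18, 28, 38, 50 from the blue end to the red. I gripped each by the ball, lowered it until the wrist force showed contact, and released it. The job was handed in at about 36 s, with the arm clear and open; `sign_off` gave no verdict.

**Final positions:** the last fits put every ball within about 2 mm of its disc centre along and across the board (12 mm is allowed), at the heights expected for standing on it. The wrist and scene cameras agreed on the 18, 28 and 38. The last wrist picture did not show the 50, so its final check is from the scene camera, plus a wrist view just after I released it.

**Disagreements between checks:**
- **Scene camera offset:** it reads about 3.5 mm higher in y than the wrist and top cameras. I worked in the wrist camera's frame and took that offset off the scene fits.
- **Ball fit before lowering:** while the 18 was held over its disc, its fit was thrown off by the finger pixels. I relied on the tool position there, and the fit after release was good.
- **Bystanders:** the jar, bur block and pot look unmoved in the final pictures, and the arm never went near them. Colour-based positions for the pot and bur block differ from the start by up to about 13 mm, which I put down to the arm's shadow and occlusion.

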